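Unlock the bayonet plug and hold it level above its nest

TASK

The checking plug is locked in the round bayonet nest of the aluminium fixture: take it by its black grip bar and turn it in its seat until its red pointer faces the red arrow at the gap, then lift it straight up out of the nest. Finish while still holding it in the gripper, steady, level, with the pointer still facing the way of the arrow, right above the nest and about 100 mm (never less than 60 mm) higher than it sat; do not put it down. Leave the gauge, pin block, blue tray and black foot where they are.

Things in the scene. Friction and masses are not known exactly. Their poses are not given: they have to be found in the camera images.
- plug_grip (a point): Point to grasp the plug: on its upright axis, 64 mm above its underside, within the black grip bar on its top. The bar is 50 mm long (along x), 20 mm wide (along y) and spans 40 to 80 mm above the underside. z up; x points along the bar to its red-topped end, the side of the red pointer. Below the bar is the plug's cylinder, 56 mm across, 40 mm high
- pointer (a point): Tip of the small red pointer (8 mm wide) on the plug's side: 39 mm from the plug's axis along its x, 34 mm above its underside. Straight below it, hidden under the nest's lip at the start, is the bayonet lug: 12 mm wide, out to 40 mm from the axis, 4 to 11 mm above the underside
- nest (a point): Centre of the nest's floor, on the top of the fixture plate (20 mm above the table). z up; x points to the gap in the lip and the red arrow. Dark steel ring 100 mm across, 22 mm high; its inward lip (8 mm thick, opening 60 mm across) covers the plug's lug except at the gap: the lug comes out only when within about 0.2 rad of x
- mark (a point): The red arrow on the fixture plate, a point 75 mm from the nest's axis along its x, on the plate's top
- fixture: Fixed aluminium plate 270 (x) by 360 (y) by 20 mm; origin on the nest's axis at the plate's underside; x as for the nest. On it: dowelled block (80 x 50 mm) at x -30, y 145; opened toggle clamps with red grips at x 75, y 145 and x -20, y -140; low block at x 75, y -145. All stay below 130 mm above the table and 85 mm or more from the nest's axis
- plug: The same plug, about 0.35 kg; origin at the centre of its flat underside, axes as for its grip point. It starts upright on the nest's floor, turned 0.5 to 1.3 rad anticlockwise (seen from above) from the gap, so it is turned clockwise by that angle; it turns freely, with about 2 mm of side play
- limit_gauge: Leave alone: double-ended plug gauge, 90 mm long (along x), 24 mm wide, 18 mm high, one end green, the other red, lying on the plate about 100 mm from the nest's axis on its -x side; origin under its middle
- pin_block: Leave alone: small aluminium block 36 x 36 x 22 mm with four pins to 38 mm high, on the plate about 115 mm from the nest's axis on its +x, +y side; origin at the centre of its underside
- tray: Leave alone: blue open tray 160 x 220 x 50 mm with steel bars, on the table beside the fixture; origin at the centre of its underside
- knob_foot: Leave alone: black rubber foot, 64 mm across, 62 mm high, on the table on the other side of the fixture; origin at the centre of its underside
Mind the look-alikes: they are no part of the job. Leave any purple or turquoise look-alike of the plug alone.

How it is judged:
By the outcome, as a careful person would: the job done as asked, in the order asked, and still so for the second after the job is handed in, while the arm keeps its last pose, push and grip.
It also fails if it takes over 35 s, if anything falls off the work surface, if the arm or the gripper's body presses on something with over 40 N, if the wrist force passes 120 N, or if a joint passes its speed limit or range.

ROBOT

A 6-joint arm with a two-finger parallel gripper is mounted at the origin on the work surface. World frame = base frame: x ahead of the robot, y to its left, z up, the work surface at z = 0. Lengths are in mm, angles in rad, forces in N, time in s.
With the tool pointing down it reaches from about 250 to 850 mm from the base axis. Payload 12.5 kg.
Tool frame: the origin (TCP) lies at the very end of the fingers, on their centre line; the grasp point (between the pads) lies grasp_offset behind it (grasp_offset is the distance from the TCP to the grasp point, in mm); z points along the fingers, x is the direction in which the jaws open and shut, and the axes are right-handed (so a half turn about z gives the same grasp; the last joint's range is limited). The gripper opens to 93 mm and grips with 3 to 60 N. Pads are 15 mm wide; open, the fingers measure 128 mm over their backs; the gripper's body (75 mm by 188 mm) begins 65 mm behind the grasp point.
Start: joints at [1.035, 0.351, 1.652, -0, 1.139, -0.085], TCP at [239.595, 495.054, 218.633] pointing down, gripper open.
Joint ranges: [-2.75, 2.75], [-0.79, 2.1], [0.01, 2.65], [-1.57, 4.71], [0.07, 3.14], [-2.87, 2.87]. Speed limits (rad/s): [2.22, 2.22, 2.79, 3.14, 3.14, 3.14].

INTERFACE

Orientations are given as a 3x3 rotation matrix whose columns are the frame's x, y, z axes.
In Python, from station import sense, read_camera, close_job, grasp_offset gives the robot as it stands. The module is installed in compiled form; this text tells all that it offers.
- The arm moves only by the tool move_arm, never from a script. Its argument "targets" is a list of rows, each a list of 4 numbers: the shift along the tool's x, y, z in cm, then the turn about the tool's z in degrees. In form: [[dx, dy, dz, twist], ...]. A call has 1 to 5 rows; each row shifts and turns the commanded pose from where the row before left it, along the tool's axes as they then stand; what a row does not reach is not made up. A row lasts 1/10 s, in which the tool goes at most 50 mm and 8.59 degrees, less where a joint would pass 70% of its speed; a pose out of reach is approached as far as the arm can. A call is refused whole if a number of a shift passes 5 or a number of a turn 8.59, either way. A call with a gripper value outside its range is refused whole. "grip" is the opening in per cent of the stroke, from 0 (shut) to 100 (fully open), set as the call begins (left out, the last holds). The fingers move at their own pace and stop on an object; "newtons" is the grip in N (left out, the last holds). Time passes only in rows, so rows that do not move let the fingers close. It gives the time, the measured TCP pose, the force and the opening at its end, in the units of the state.
- sense(): the state, without advancing time (a new reading comes with each control period).
- read_camera(name): name is "scene" or "top"; returns a dict with "color" (400x640x3 uint8, red, green, blue), "mtx" (3x3 intrinsics, pixels), "rvec" (rotation vector, rad) and "tvec" (3), from world to camera coordinates, as OpenCV has them. Camera axes: x right, y down, z forward; pixel columns grow to the right and rows downward; lengths in mm; the calibration is good to about 2 mm. A picture is of the moment at which its call begins. There is no depth.
- close_job(): hands the job in, once; it reports no verdict.
The state is a dict: "time": time; "qpos": joint angles; "joint_vel": joint speeds; "joint_torque": joint torques, N m; "tool_pos": TCP position; "tcp_rot": TCP orientation; "force": force on the tool from outside, world axes, zero at the start; "ft_torque": the same for the moment, N m; "width": finger opening in mm.
Only numpy, scipy, OpenCV 4.12 (cv2) and the standard library are available. Lean on these libraries where they do the work, as an engineer would, in place of code of your own. Each camera call takes 0.05 s, during which the arm holds its last target. There are 200 camera calls.

## Working session

There is one attempt and no reset: what is moved stays moved. The work goes in short steps, Python scripts to look and compute and a tool call to move; the robot and the scene stay as the last step left them, time stands still between calls to the robot, and variables do not carry over. Pictures are saved under pics/ and viewed, about 8 in all and at most 12, crops included, and the job is handed in when it is done.

Besides the shell and the picture viewer there is one more tool, called after "Request:" in YAML: its name, and indented under it one key for each argument. move_arm: Moves the arm, as the interface text tells. Its arguments: {"type":"object","properties":{"targets":{"type":"array","items":{"type":"array","items":{"type":"number"}}},"grip":{"type":"number"},"newtons":{"type":"number"}},"required":["targets"]}

```bash
mkdir -p pics; cat > h.py <<'E'
import numpy as np, cv2
from station import sense, read_camera, close_job, grasp_offset
def cam(n):
    c=read_camera(n); c['R']=cv2.Rodrigues(np.array(c['rvec'],float))[0]; c['t']=np.array(c['tvec'],float).reshape(3); c['K']=np.array(c['mtx'],float); return c
def ray(c,u,v,z):
    d=c['R'].T@np.linalg.inv(c['K'])@np.array([u,v,1.]); o=-c['R'].T@c['t']; return o+d*(z-o[2])/d[2]
def proj(c,P): 
    p=(c['K']@(c['R']@np.array(P,float).reshape(-1,3).T+c['t'][:,None])).T; return p[:,:2]/p[:,2:]
def save(n,im): cv2.imwrite('pics/'+n,im[:,:,::-1])
E
python3 - <<'E'
from h import *
for n in('top','scene'):
    c=cam(n); save(n+'1.png',c['color']); print(n,-c['R'].T@c['t'])
s=sense(); print(s, grasp_offset)
E
```

```text
top [ 488.71766745  -14.94344685 1700.17382338]
scene [1223.86222658  977.99694518  819.35438507]
{'time': 0.1, 'qpos': array([ 1.03538505e+00,  3.51167907e-01,  1.65233292e+00, -1.64877500e-05,
        1.13906748e+00, -8.45734203e-02]), 'joint_vel': array([ 0.00086386, -0.00124345, -0.00315971, -0.00033856, -0.00130321,
        0.00122657]), 'joint_torque': array([ 1.15938157e-03, -4.98025060e+01, -2.85704952e+01,  7.00399862e-02,
        2.39431002e-02, -2.65031406e-05]), 'tool_pos': array([239.46562397, 494.81173361, 218.17349777]), 'tcp_rot': array([[ 4.35713378e-01,  9.00085339e-01, -4.84890499e-04],
       [ 9.00084943e-01, -4.35713642e-01, -8.46753559e-04],
       [-9.73423870e-04, -6.75007845e-05, -9.99999524e-01]]), 'force': array([-0.10715122, -0.83381907,  0.49694029]), 'ft_torque': array([0.03237602, 0.02774856, 0.0025661 ]), 'width': 92.87171591540172} 18.8
```

View pics/top1.png

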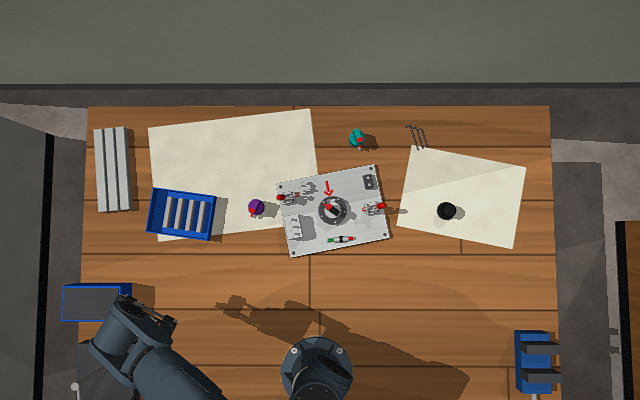

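View pics/scene1.png

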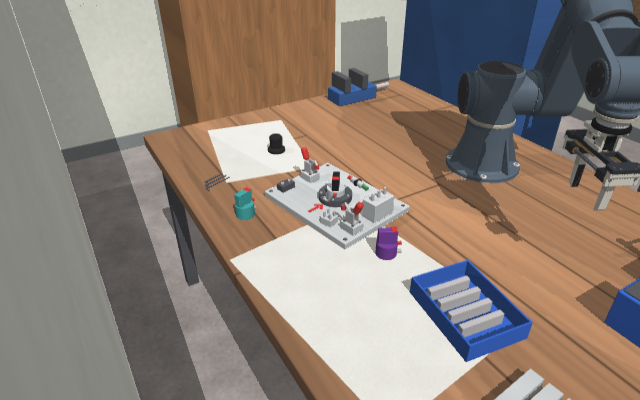

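Candidates in the top view are the black-barred plug in the ring (333,209), purple look-alike (256,207), turquoise look-alike (357,138) and black foot (447,211). I choose (333,209), the one in the nest. The red arrow is at about (328,188). I'll check this in a close crop.

```bash
python3 - <<'E'
from h import *
a=cv2.imread('pics/top1.png')[160:265,270:400]; b=cv2.imread('pics/scene1.png')[135:250,260:415]
a=cv2.resize(a,None,fx=5,fy=5,interpolation=cv2.INTER_CUBIC)[:525]; b=cv2.resize(b,None,fx=5,fy=5,interpolation=cv2.INTER_CUBIC)
cv2.imwrite('pics/ca.png',a); cv2.imwrite('pics/cb.png',b)
E
```

```text
(no output)
```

View pics/ca.png

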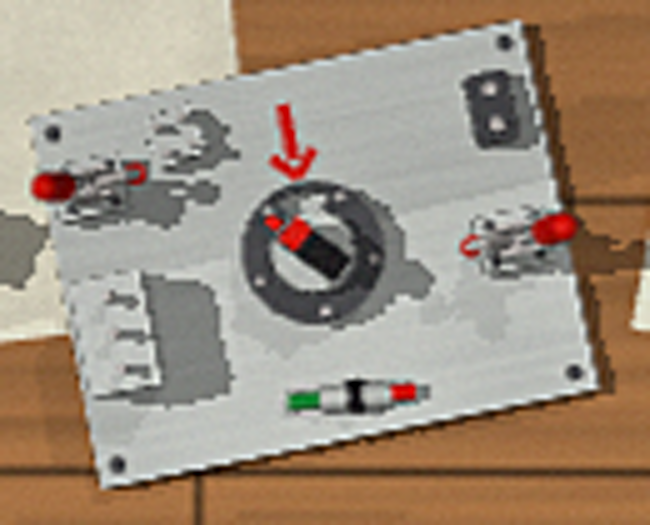

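View pics/cb.png

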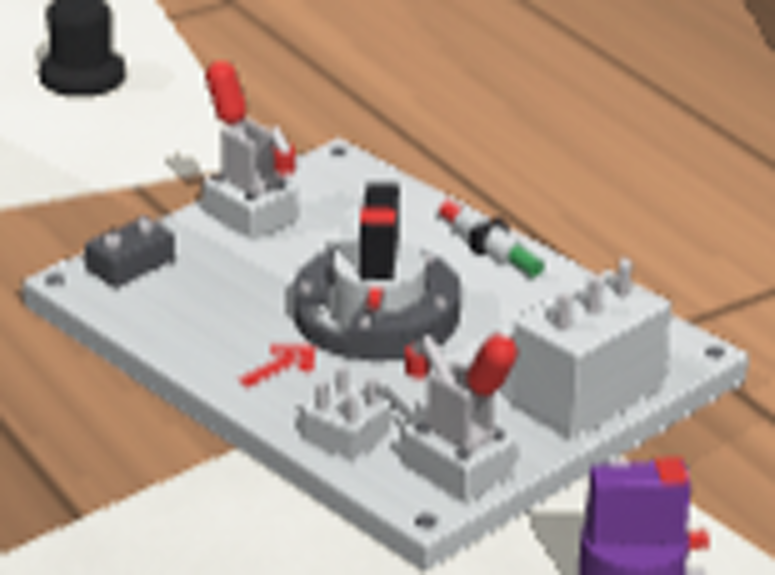

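The crops show the plug in the steel ring: black bar with its red end up-left at crop (293,232), pointer at (272,221). The arrow runs from (283,105) to its tip at (295,180). Next I compute poses.

```bash
python3 - <<'E'
from h import *
c=cam('top'); f=lambda u,v,z: ray(c,270+(u+.5)/5-.5,160+(v+.5)/5-.5,z)
C=np.array([f(28,120,20),f(525,22,20),f(598,388,20),f(103,488,20)]);print(C.round(1),C.mean(0))
dx=(C[0]+C[1]-C[2]-C[3])/2; dy=(C[0]+C[3]-C[1]-C[2])/2
print('plate',np.linalg.norm(dx),np.linalg.norm(dy),np.arctan2(dx[1],dx[0]),np.arctan2(-dy[0],dy[1]))
print('ring',f(315,253,42)); a,b=f(283,105,20),f(295,180,20); print('arrow',a,b,np.arctan2(*(a-b)[1::-1]))
B=np.array([f(277,237,100),f(302,213,100),f(352,256,100),f(330,282,100)]);print('bar',B.round(1),B.mean(0))
d=(B[0]+B[1]-B[2]-B[3])/2;print(np.linalg.norm(d),np.arctan2(d[1],d[0]))
print('ptr',f(272,221,54))
# colour-based bar: dark + red pixels in scene for refined estimate
im=c['color'].astype(int); r=(im[...,0]>150)&(im[...,1]<80)&(im[...,2]<80)
ys,xs=np.nonzero(r[195:215,315:345]); print([(x+315,y+195) for x,y in zip(xs,ys)])
for z in (100,): 
  p=proj(c,[[b[0],b[1],z] for b in [B.mean(0)]]);print(p)
E
```

```text
[[ 661.   150.4   20. ]
 [ 731.3 -206.1   20. ]
 [ 469.9 -255.2   20. ]
 [ 399.1   95.3   20. ]] [565.31837302 -53.88070652  20.        ]
plate 266.78598983733315 360.49404789592575 0.1964904736343838 0.19699188544200177
ring [564.51893635 -54.55586461  42.        ]
arrow [671.60796504 -32.42841329  20.        ] [617.71052469 -40.92622066  20.        ] 0.156378941225714
bar [[572.7 -27.4 100. ]
 [589.1 -44.4 100. ]
 [559.8 -78.3 100. ]
 [542.2 -63.3 100. ]] [565.95925257 -53.33709185 100.        ]
45.931449631228595 0.8621506581956386
ptr [586.35618813 -24.27166555  54.        ]
[(np.int64(328), np.int64(195)), (np.int64(329), np.int64(195)), (np.int64(324), np.int64(203)), (np.int64(323), np.int64(204)), (np.int64(324), np.int64(204)), (np.int64(325), np.int64(204)), (np.int64(328), np.int64(204)), (np.int64(329), np.int64(204)), (np.int64(330), np.int64(204)), (np.int64(324), np.int64(205)), (np.int64(325), np.int64(205)), (np.int64(327), np.int64(205)), (np.int64(328), np.int64(205)), (np.int64(329), np.int64(205)), (np.int64(330), np.int64(205)), (np.int64(331), np.int64(205)), (np.int64(327), np.int64(206)), (np.int64(328), np.int64(206)), (np.int64(329), np.int64(206)), (np.int64(330), np.int64(206)), (np.int64(331), np.int64(206)), (np.int64(326), np.int64(207)), (np.int64(327), np.int64(207)), (np.int64(328), np.int64(207)), (np.int64(329), np.int64(207)), (np.int64(330), np.int64(207)), (np.int64(326), np.int64(208)), (np.int64(327), np.int64(208)), (np.int64(328), np.int64(208)), (np.int64(329), np.int64(208)), (np.int64(328), np.int64(209)), (np.int64(329), np.int64(209))]
[[332.64615556 208.99509121]]
```

```bash
cat >> h.py <<'E'
def plan(pos,yaw,n):
    "n even rows from measured pose to TCP pos, tool-x yaw"
    s=sense(); R=s['tcp_rot']; y0=np.arctan2(R[1,0],R[0,0]); d=np.array(pos)-s['tool_pos']
    dy=(yaw-y0+np.pi)%(2*np.pi)-np.pi
    if abs(yaw-y0)<np.pi: dy=yaw-y0
    for i in range(n):
        a=y0+dy*i/n; Q=np.array([[np.cos(a),np.sin(a),0],[np.sin(a),-np.cos(a),0],[0,0,-1.]])
        print((Q.T@d/n/10).round(2).tolist()+[round(-np.degrees(dy)/n,2)])
E
python3 -c "
from h import *
plan([565,-54,200],-0.69,15)"
```

```text
[-2.35, 3.55, 0.12, np.float64(6.91)]
[-1.9, 3.8, 0.12, np.float64(6.91)]
[-1.43, 4.01, 0.12, np.float64(6.91)]
[-0.94, 4.15, 0.12, np.float64(6.91)]
[-0.43, 4.23, 0.12, np.float64(6.91)]
[0.08, 4.25, 0.12, np.float64(6.91)]
[0.59, 4.21, 0.12, np.float64(6.91)]
[1.09, 4.11, 0.12, np.float64(6.91)]
[1.58, 3.95, 0.12, np.float64(6.91)]
[2.04, 3.73, 0.12, np.float64(6.91)]
[2.48, 3.46, 0.12, np.float64(6.91)]
[2.88, 3.13, 0.12, np.float64(6.91)]
[3.23, 2.76, 0.12, np.float64(6.91)]
[3.54, 2.36, 0.12, np.float64(6.91)]
[3.8, 1.91, 0.12, np.float64(6.91)]
```

Request:
move_arm:
  targets:
    - [-2.35,3.55,0.1,6.9]
    - [-1.9,3.8,0.1,6.9]
    - [-1.4,4.0,0.1,6.9]
    - [-0.95,4.15,0.1,6.9]
    - [-0.45,4.2,0.1,6.9]
  grip: 100

```text
time: 0.65
tool_pos: [348.4, 311.0, 213.5]
tcp_rot: [[0.871, 0.491, -0.0], [0.491, -0.871, -0.0], [-0.0, 0.0, -1.0]]
force: [0.9, 0.3, 0.9]
width: 93.0
```

Request:
move_arm:
  targets:
    - [0.1,4.25,0.1,6.9]
    - [0.6,4.2,0.1,6.9]
    - [1.1,4.1,0.1,6.9]
    - [1.6,3.95,0.1,6.9]
    - [2.05,3.7,0.1,6.9]

```text
time: 1.15
tool_pos: [457.8, 128.8, 208.6]
tcp_rot: [[0.996, -0.089, -0.0], [-0.089, -0.996, -0.0], [-0.0, 0.0, -1.0]]
force: [1.7, 1.1, -0.7]
width: 93.5
```

```bash
python3 -c "
from h import *
print(sense()['qpos']);plan([565,-54,180],-0.69,6)"
```

```text
[1.76331479e-01 2.27254665e-01 1.84831660e+00 1.04285077e-05
 1.06608261e+00 2.65695555e-01]
[2.05, 2.88, 0.48, np.float64(5.74)]
[2.33, 2.66, 0.48, np.float64(5.74)]
[2.58, 2.41, 0.48, np.float64(5.74)]
[2.81, 2.14, 0.48, np.float64(5.74)]
[3.01, 1.85, 0.48, np.float64(5.74)]
[3.18, 1.54, 0.48, np.float64(5.74)]
```

Request:
move_arm:
  targets:
    - [2.05,2.9,0.5,5.7]
    - [2.3,2.65,0.5,5.7]
    - [2.6,2.4,0.5,5.7]
    - [2.8,2.15,0.5,5.7]
    - [3.0,1.85,0.5,5.7]

```text
time: 1.65
tool_pos: [547.6, -22.8, 183.3]
tcp_rot: [[0.833, -0.553, -0.0], [-0.553, -0.833, 0.0], [-0.0, 0.0, -1.0]]
force: [0.5, 0.2, 0.4]
width: 93.1
```

Request:
move_arm:
  targets:
    - [3.2,1.55,0.5,5.7]
    - [0,0,0,0]
    - [0,0,0,0]

```text
time: 1.95
tool_pos: [565.1, -52.2, 178.1]
tcp_rot: [[0.777, -0.63, -0.001], [-0.63, -0.777, 0.0], [-0.001, 0.0, -1.0]]
force: [0.4, -0.2, -0.7]
width: 93.0
```

```bash
python3 - <<'E'
from h import *
c=cam('scene'); im=c['color'][110:230,260:400]; save('s2.png',cv2.resize(im,None,fx=5,fy=5,interpolation=cv2.INTER_CUBIC))
plan([565,-54,65],-0.69,5)
# predicted pixels in crop of bar corners for yaw guess
for yaw in(.86,.92):
  X=np.array([np.cos(yaw),np.sin(yaw),0]);Y=np.array([-X[1],X[0],0]);o=np.array([565,-54,100.])
  print(yaw,((proj(c,[o+25*X+10*Y,o+25*X-10*Y,o-25*X-10*Y,o-25*X+10*Y,o+39*X-[0,0,46]])-[260,110])*5+2).round())
E
```

```text
[0.03, 0.04, 2.27, np.float64(0.11)]
[0.03, 0.04, 2.27, np.float64(0.11)]
[0.03, 0.04, 2.27, np.float64(0.11)]
[0.03, 0.04, 2.27, np.float64(0.11)]
[0.03, 0.04, 2.27, np.float64(0.11)]
0.86 [[394. 349.]
 [360. 346.]
 [373. 303.]
 [406. 306.]
 [372. 427.]]
0.92 [[396. 348.]
 [362. 347.]
 [370. 304.]
 [403. 306.]
 [376. 427.]]
```

View pics/s2.png

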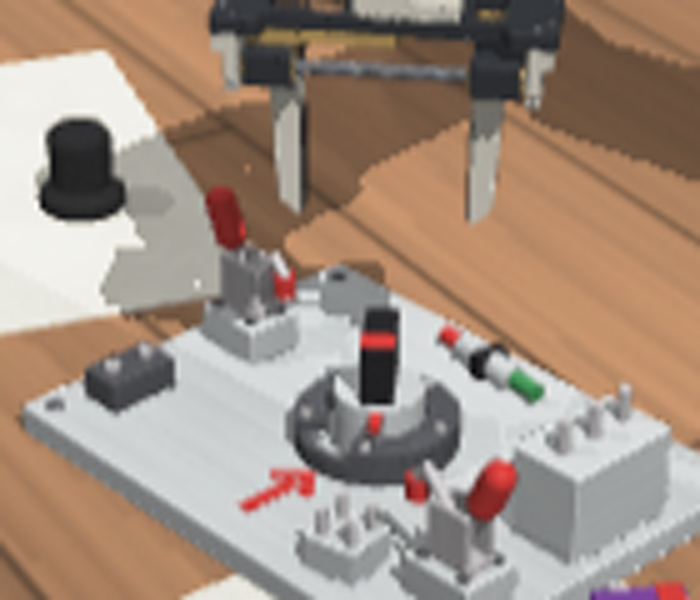

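The crop shows the open jaws straddling the bar: bar top at (362–398, 310–347), pointer at (375,423). This agrees with the projection at yaw ≈0.92, so the turn needed is about −0.72 rad. Next is the descent.

Request:
move_arm:
  targets:
    - [0,0.1,2.3,-1]
    - [0,0.1,2.3,-1]
    - [0.1,0,2.3,0]
    - [0,0,2.3,0]
    - [0,0,2.1,0]

```text
time: 2.5
tool_pos: [564.5, -52.9, 65.0]
tcp_rot: [[0.8, -0.6, -0.0], [-0.6, -0.8, 0.0], [-0.0, -0.0, -1.0]]
force: [0.3, -0.4, -0.0]
width: 92.6
```

Request:
move_arm:
  targets:
    - [0,0,0,0]
    - [0,0,0,0]
    - [0,0,0,0]
    - [0,0,0,0]
    - [0,0,0,0]
  grip: 15
  newtons: 15

```text
time: 3.0
tool_pos: [565.3, -54.1, 66.5]
tcp_rot: [[0.798, -0.602, 0.001], [-0.602, -0.798, -0.0], [0.001, -0.001, -1.0]]
force: [0.3, -0.0, -0.1]
width: 58.0
```

Request:
move_arm:
  targets:
    - [0,0,0,0]
    - [0,0,0,0]
    - [0,0,0,0]
    - [0,0,0,0]
    - [0,0,0,0]
  grip: 5
  newtons: 25

```text
time: 3.5
tool_pos: [565.4, -54.3, 65.8]
tcp_rot: [[0.798, -0.602, 0.001], [-0.602, -0.798, -0.001], [0.001, -0.0, -1.0]]
force: [1.8, -1.9, -2.3]
width: 19.7
```

Request:
move_arm:
  targets:
    - [0,0,0,0]
    - [0,0,0,0]
    - [0,0,0,0]

```text
time: 3.8
tool_pos: [565.4, -54.3, 65.8]
tcp_rot: [[0.798, -0.602, 0.001], [-0.602, -0.798, -0.0], [0.001, -0.0, -1.0]]
force: [3.5, -2.4, -2.0]
width: 20.2
```

```bash
python3 - <<'E'
from h import *
c=cam('scene'); im=c['color'][130:230,300:400]; save('s3.png',cv2.resize(im,None,fx=6,fy=6,interpolation=cv2.INTER_CUBIC))
s=sense();print(s['tool_pos'],s['force'],s['ft_torque'],s['width'],np.arctan2(*s['tcp_rot'][1::-1,0]),s['qpos'])
E
```

```text
[565.37392271 -54.29552777  65.76912138] [ 3.70989218 -3.70787779 -2.13723633] [-0.73690793 -0.65369573  0.01943523] 19.8839614751244 -0.6463194144729889 [-1.77610289e-01  5.80554052e-01  1.72208345e+00 -2.53410681e-04
  8.37899697e-01  4.68878406e-01]
```

View pics/s3.png

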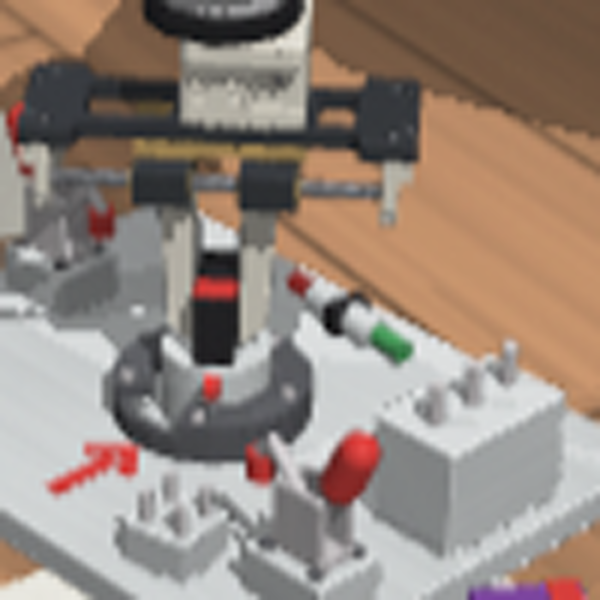

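Gripped: the opening is 20 mm, matching the bar, and the pointer is at crop (212,385). Now I turn clockwise by about 41.7° in steps, watching the forces.

Request:
move_arm:
  targets:
    - [0.05,0,0,4]
    - [0,0,0,4]
    - [0,0,0,4]
    - [0,0,0,4]
    - [0,0,0,4]
  newtons: 30

```text
time: 4.35
tool_pos: [565.0, -54.5, 65.5]
tcp_rot: [[0.542, -0.84, -0.001], [-0.84, -0.542, -0.0], [-0.0, 0.001, -1.0]]
force: [1.6, -2.7, -2.0]
width: 19.8
```

```bash
python3 -c "
from h import *
s=sense();R=s['tcp_rot'];print(s['tool_pos'],s['force'],R.T@s['force'],s['ft_torque'],s['width'],np.arctan2(R[1,0],R[0,0]))"
```

```text
[564.99257171 -54.47603542  65.51226907] [ 1.60832858 -2.69976779 -1.98991075] [3.14128024 0.11005455 1.98883337] [-0.61812903 -0.07835797  0.0675626 ] 19.758018974233764 -0.9979601879569865
```

Request:
move_arm:
  targets:
    - [0.05,0,0,4.5]
    - [0,0,0,4.5]
    - [0,0,0,4.5]
    - [0,0,0,4]
    - [0,0,0,4]

```text
time: 4.85
tool_pos: [564.9, -54.3, 65.5]
tcp_rot: [[0.196, -0.981, -0.002], [-0.981, -0.196, 0.001], [-0.001, 0.002, -1.0]]
force: [0.1, 0.9, -0.1]
width: 19.9
```

Request:
move_arm:
  targets:
    - [0,0,0,0]
    - [0,0,0,0]

```text
time: 5.05
tool_pos: [565.1, -54.5, 65.4]
tcp_rot: [[0.201, -0.98, -0.001], [-0.98, -0.201, 0.001], [-0.001, 0.001, -1.0]]
force: [-1.9, 0.5, 0.6]
width: 19.4
```

```bash
python3 - <<'E'
from h import *
c=cam('scene'); im=c['color'][130:230,300:400]; save('s4.png',cv2.resize(im,None,fx=6,fy=6,interpolation=cv2.INTER_CUBIC))
s=sense();R=s['tcp_rot'];print(s['tool_pos'],R.T@s['force'],s['ft_torque'],s['width'],np.arctan2(R[1,0],R[0,0]))
o=np.array([565,-54.3,54])
for y in (.1,.2,.3): print(y,(proj(c,o+39*np.array([np.cos(y),np.sin(y),0]))-[300,130])*6+2.5)
E
```

```text
[565.13222769 -54.49867565  65.49079734] [-2.23790218  1.47238626 -1.1211123 ] [0.3850856  0.50611898 0.06631636] 20.08910387401063 -1.3686866296702145
0.1 [[155.70578447 375.31128881]]
0.2 [[160.75887575 378.59096093]]
0.3 [[166.41243495 381.593412  ]]
```

View pics/s4.png

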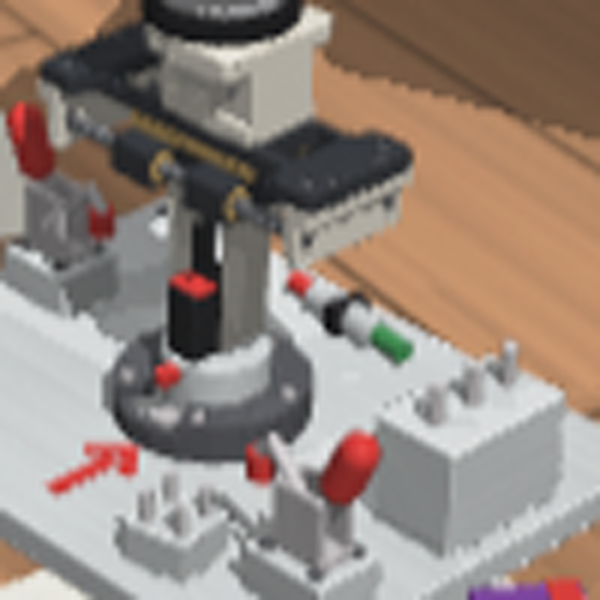

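The pointer is at crop (168,376), next to the 0.2 rad prediction (161,379) and facing the arrow. The forces are tiny, so I lift gently first.

Request:
move_arm:
  targets:
    - [0,0,-0.4,0]
    - [0,0,-0.4,0]
    - [0,0,-0.4,0]
    - [0,0,-0.4,0]
    - [0,0,-0.4,0]

```text
time: 5.6
tool_pos: [565.7, -54.8, 86.0]
tcp_rot: [[0.199, -0.98, 0.0], [-0.98, -0.199, -0.0], [0.0, -0.0, -1.0]]
force: [-0.2, 0.1, -2.7]
width: 20.1
```

Request:
move_arm:
  targets:
    - [0,0,-1,0]
    - [0,0,-1.5,0]
    - [0,0,-2,0]
    - [0,0,-2,0]
    - [0,0,-1.5,0]

```text
time: 6.1
tool_pos: [565.9, -54.8, 167.6]
tcp_rot: [[0.199, -0.98, 0.001], [-0.98, -0.199, -0.0], [0.001, -0.001, -1.0]]
force: [-0.5, 0.5, -2.3]
width: 19.8
```

Request:
move_arm:
  targets:
    - [0,0,0,0]
    - [0,0,0,0]
    - [0,0,0,0]
    - [0,0,0,0]

```text
time: 6.5
tool_pos: [565.2, -54.7, 164.8]
tcp_rot: [[0.199, -0.98, -0.001], [-0.98, -0.199, 0.0], [-0.001, 0.001, -1.0]]
force: [0.9, 0.0, -2.1]
width: 19.7
```

```bash
python3 - <<'E'
from h import *
c=cam('scene'); im=c['color'][100:220,290:410]; save('s5.png',cv2.resize(im,None,fx=5,fy=5,interpolation=cv2.INTER_CUBIC))
s=sense();R=s['tcp_rot'];print(s['time'],s['tool_pos'],s['force'],s['joint_vel'].round(3),s['width'],np.arctan2(R[1,0],R[0,0])+np.pi/2)
o=np.array([565,-54.3,154])
for y in (.1,.2,.3): print(y,(proj(c,o+39*np.array([np.cos(y),np.sin(y),0]))-[290,100])*5+2)
E
```

```text
6.55 [565.29390324 -54.73781109 164.9019566 ] [ 6.78960246e-02 -1.50469402e-03 -2.44030528e+00] [ 0.    -0.002 -0.005  0.002  0.     0.   ] 19.965976157058883 0.2001747775627114
0.1 [[179.78730244 314.34245456]]
0.2 [[184.17045764 316.91604376]]
0.3 [[189.07503714 319.272359  ]]
```

View pics/s5.png

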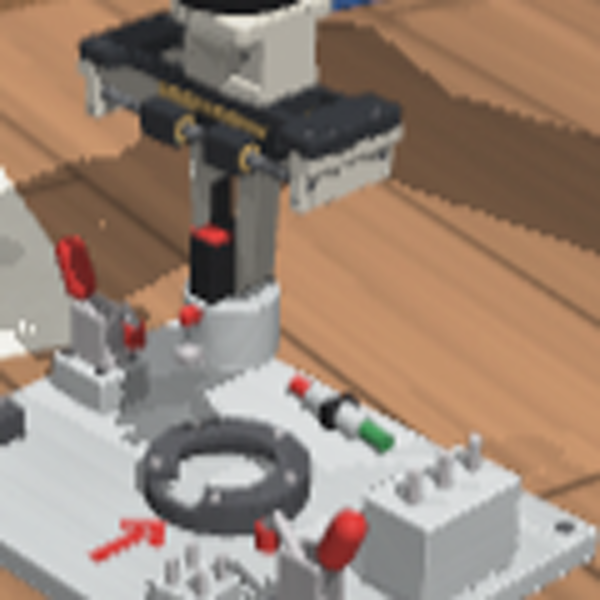

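The plug hangs level and clear of the nest, with its pointer at crop (190,315) toward the arrow. The gauge and blocks have not moved. Handing in.

```bash
python3 -c "
from h import *
close_job(); s=sense(); print(s['time'],s['tool_pos'],s['width'])"
```

```text
the job is handed in; nothing more can be done
the job is handed in; nothing more can be done
```

The plug is unlocked and held in the gripper about 99 mm above where it sat, and the job is handed in. I gripped the black bar, turned it about 41° clockwise until the pointer faced the red arrow, then lifted it straight up. That took 6.55 s of the 35 s allowed.

**Last checks:**
- **Position:** it is level and within about 1 mm of my estimate of the nest's axis.
- **Grip and force:** the grip opening was 20 mm, matching the bar. The arm was still, with about 2.4 N on the wrist, somewhat under the roughly 3.4 N that 0.35 kg would weigh. The highest force I read on the way was about 6 N.
- **Direction:** the gripper put the pointer at 0.200 rad, against 0.197 rad measured for the fixture plate. In the final picture the pointer sat a pixel off, which would read as about 0.3 rad. I put that down to calibration and side play.
- **Other objects:** the gauge looked unmoved in the final picture. The pin block was partly in view; the tray and foot were not, and I did not re-measure them. The arm stayed well above them throughout.

The final state read after handing in was refused, so these readings are from just before it.

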